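# Sort the drivers' hand-ins at the roll-call desk

## Task

Sort what the drivers have handed in at the check-in desk: lay each of the two breath testers flat in a bay of its own in the two-bay charging dock, the forehead thermometer lengthwise in the narrow white cradle, and both truck keys flat on the bottom of the open wooden tray, not one upon the other. Set each thing down instead of dropping it, and leave the glue stick and the roll of tape where they are.

Things in the scene. Friction and masses are not known exactly. Their poses are not given: they have to be found in the camera images.
- tester_a_c (a point): Off-white pocket breath tester lying on its back, one of two alike, 114 mm long (x) x 46 wide (y) x 26 high, 0.12 kg: rounded 100 mm body, dark display on top, round white mouthpiece (13 mm across) sticking 14 mm out of the +x end. This point: middle of its overall length and width, 13 mm above its underside. x towards the mouthpiece, z up.
- tester_b_c (a point): Off-white pocket breath tester lying on its back, one of two alike, 114 mm long (x) x 46 wide (y) x 26 high, 0.12 kg: rounded 100 mm body, dark display on top, round white mouthpiece (13 mm across) sticking 14 mm out of the +x end. This point: middle of its overall length and width, 13 mm above its underside. x towards the mouthpiece, z up.
- key_a_c (a point): Grey truck key lying flat, one of two alike, 0.06 kg: a remote 68 mm long (x) x 38 wide (y) x 18 high with three dark buttons, and a steel ring eye 21 mm wide standing 16 mm out of its +x end. This point: centre of the 68 mm remote, 9 mm above its underside. x towards the ring eye, z up.
- key_b_c (a point): Grey truck key lying flat, one of two alike, 0.06 kg: a remote 68 mm long (x) x 38 wide (y) x 18 high with three dark buttons, and a steel ring eye 21 mm wide standing 16 mm out of its +x end. This point: centre of the 68 mm remote, 9 mm above its underside. x towards the ring eye, z up.
- thermo_c (a point): White stick-shaped forehead thermometer lying flat, 140 mm long (x) x 36 wide (y), 0.11 kg; 32 mm high at the head (+x end, dark display on top, lens in the end face), handle 28 mm high. This point: its middle, 16 mm above its underside. x towards the head, z up.
- dock: Dark grey charging dock, fixed, 160 mm (x) x 200 (y), 14 high, with two equal bays. Origin: centre of its underside, z up. Bays centred at x = 0, y = +50 and -50 mm, each 136 long (x) x 68 wide (y), floor 8 mm above the underside, rims 6 mm above the floor: fingers that hold a tester 8 mm or more above its underside clear the rims. A tester lies along x, either way round.
- keytray: Open wooden key tray with grey felt floor, fixed, undivided, 130 mm (x) x 200 (y) x 20 high, walls 5 thick: 120 x 190 inside. Origin: centre of its underside, z up. Floor 5 mm above the underside (the point of a key lying in it is 14 mm above the underside).
- cradle: White thermometer cradle, fixed: one narrow trough, 76 mm (x) x 180 (y), 14 high. Origin: centre of its underside, z up. Trough centred, 60 wide (x) x 164 long (y), black floor 6 mm above the underside, rim 8 mm above the floor: fingers that hold the thermometer 10 mm or more above its underside clear the rim. The thermometer lies along the cradle's y, either way round.
- tape: Roll of cream-coloured tape lying flat and loose between two of the trays, bystander, 46 mm across with a 28 mm hole, 18 mm high. Origin: centre of its underside.
- glue: White glue stick standing upright and loose between two of the trays, bystander, 30 mm across, 95 mm tall; easily knocked over. Origin: centre of its underside.
Mind the look-alikes: they are no part of the job. Leave any orange or yellow look-alike of the part that bears tester_a_c alone.

How it is judged:
By the outcome, as a careful person would: the job done as asked, in the order asked, and still so for the second after the job is handed in, with the robot touching nothing.
It also fails if it takes over 136 s, if anything falls off the work surface, if the arm or the gripper's body presses on something with over 40 N, if the wrist force passes 120 N, or if a joint passes its speed limit or range.

## Robot

A 6-joint arm with a two-finger parallel gripper is mounted at the origin on the work surface. World frame = base frame: x ahead of the robot, y to its left, z up, the work surface at z = 0. Lengths are in m, angles in rad, forces in N, time in s.
With the tool pointing down it reaches from about 0.275 to 0.825 m from the base axis. Payload 4.9 kg.
Tool frame: the origin (TCP) lies at the very end of the fingers, on their centre line; the grasp point (between the pads) lies 19 mm behind it; z points along the fingers, y is the line along which they close (so a half turn about z gives the same grasp; the last joint's range is limited). The gripper opens to 85 mm and grips with 20 to 120 N. Pads are 22 mm wide; open, the fingers measure 114 mm over their backs; the gripper's body (76 mm by 85 mm) begins 54 mm behind the grasp point. The pads swing forward as they close: fully open they stand 13 mm farther back than shut.
Start: joints at [-1.328, 0.326, -0.193, 1.052, 0, 1.437], TCP at [0.202, -0.511, 0.231] pointing down, gripper open.
Joint ranges: [-2.65, 2.65], [-0.97, 1.79], [-1.3, 1.35], [-1.93, 2.1], [-1.47, 1.37], [-3.14, 3.14]. Speed limits (rad/s): [2.57, 2.57, 3.14, 3.14, 3.14, 3.14].

## Interface

Orientations are given as a unit quaternion [x, y, z, w].
In Python, from bench import observe, camera, camera_info, hand_in gives the robot as it stands. The module is installed in compiled form; this text tells all that it offers.
- The arm moves only by the tool drive_tool, never from a script. Its argument "motion" is a list of rows, each an object with "grip": the opening, from -1 (shut) to 1 (fully open), so that 0 is half open; "translation": the shift along the tool's x, y, z in m, a list of three; "roll": the turn about the tool's z in rad. A call has 1 to 8 rows; each row is the pose to reach, as a shift and turn from the pose commanded when the call began, along the tool's axes at that moment; what a row does not reach only later rows make up. A row lasts 1/8 s, in which the tool goes at most 62.5 mm and 10.7 degrees, less where a joint would pass 70% of its speed; a pose out of reach is approached as far as the arm can. A call with a gripper value outside its range is refused whole. The fingers move at their own pace and stop on an object; "squeeze" is the grip in N (left out, the last holds). Time passes only in rows, so rows that repeat a pose let the fingers close. It gives the time, the measured TCP pose, the force, the opening and the grip force at its end, in the units of the state.
- observe(): the state, without advancing time (a new reading comes with each control period).
- camera(name): name is "side" or "top"; returns the picture (420x560x3 uint8, red, green, blue); there is no depth.
- camera_info(name): a dict with "fx", "fy", "cx", "cy" (pixels), "dist_coeffs" ([k1, k2, p1, p2, k3] as OpenCV has them; the pictures are not rectified), "R" (3x3) and "t" (3): a world point X has camera coordinates R X + t. Camera axes: x right, y down, z forward; pixel columns grow to the right and rows downward; lengths in m; the calibration is good to about 2 mm. A picture is of the moment at which its call begins. camera_info takes no time and is no camera call.
- hand_in(): hands the job in; it is judged then, once.
The state is a dict: "t": time; "joint_pos": joint angles; "qd": joint speeds; "joint_torque": joint torques, N m; "tool_pos": TCP position; "ee_rot": TCP orientation; "contact_force": force on the tool from outside, world axes, zero at the start; "moment": the same for the moment, N m; "finger_gap": finger opening in m; "gripper_force": force on a finger pad.
Only numpy, scipy, OpenCV 4.12 (cv2) and the standard library are available. Lean on these libraries where they do the work, as an engineer would, in place of code of your own. Each camera call takes 0.05 s, during which the arm holds its last target. There are 200 camera calls.

## Working session

There is one attempt and no reset: what is moved stays moved. The work goes in short steps, Python scripts to look and compute and a tool call to move; the robot and the scene stay as the last step left them, time stands still between calls to the robot, and variables do not carry over. Pictures are saved under pics/ and viewed, at most 16 in all, crops included, and the job is handed in when it is done.

Besides the shell and the picture viewer there is one more tool, called after "Emit:" by a JSON object that holds its "method" and its "body". drive_tool: Moves the arm, as the interface text tells. Its arguments: {"type":"object","properties":{"motion":{"type":"array","items":{"type":"object","properties":{"grip":{"type":"number"},"translation":{"type":"array","items":{"type":"number"}},"roll":{"type":"number"}}}},"squeeze":{"type":"number"}},"required":["motion"]}

```bash
mkdir -p pics
cat > h.py <<'E'
import numpy as np, cv2
from bench import observe, camera, camera_info, hand_in
def K(n):
    i=camera_info(n); return np.array([[i['fx'],0,i['cx']],[0,i['fy'],i['cy']],[0,0,1.]]),np.array(i['dist_coeffs'],float),np.array(i['R']),np.array(i['t'])
def pix2w(n,uv,z):
    k,d,R,t=K(n); p=cv2.undistortPoints(np.array(uv,float).reshape(-1,1,2),k,d).reshape(-1,2)
    r=np.c_[p,np.ones(len(p))]@R; c=-R.T@t
    s=(np.asarray(z)-c[2])/r[:,2]; return c+s[:,None]*r
def w2pix(n,X):
    k,d,R,t=K(n); return cv2.projectPoints(np.array(X,float).reshape(-1,1,3),cv2.Rodrigues(R)[0],t,k,d)[0].reshape(-1,2)
def snap(n,f,crop=None,s=1):
    im=camera(n)[:,:,::-1]
    if crop: a,b,c,e=crop; im=im[b:e,a:c]
    cv2.imwrite('pics/'+f,cv2.resize(im,None,fx=s,fy=s,interpolation=cv2.INTER_CUBIC))
E
python3 -c "
from h import *
snap('top','t0.png',None,1.42);snap('side','s0.png',None,1.42)
for n in('top','side'): k,d,R,t=K(n);print(n,-R.T@t,R[2],k[0,0])
o=observe();print(o['t'],o['tool_pos'],o['ee_rot'],o['finger_gap'])"
```

```text
top [0.34193755 0.05515864 1.26546535] [ 0.088578   -0.0202074  -0.99586425] 487.5961968962741
side [-0.19905262  0.98764574  0.78123209] [ 0.47842144 -0.68972126 -0.54350483] 476.6600391206243
0.1 [ 0.20226093 -0.51089181  0.23056995] [ 9.82299634e-01  1.87314700e-01 -4.39680635e-05 -7.94373705e-04] 0.08566208509432997
```

View pics/t0.png

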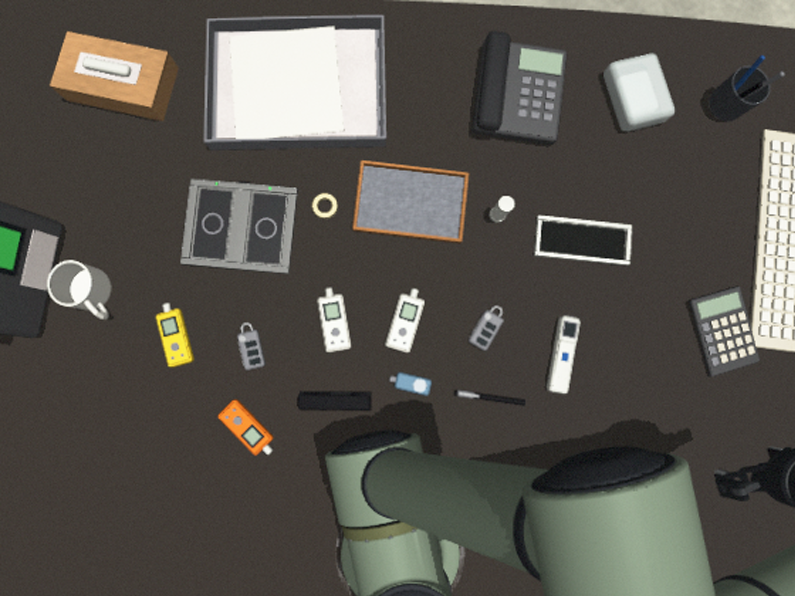

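View pics/s0.png

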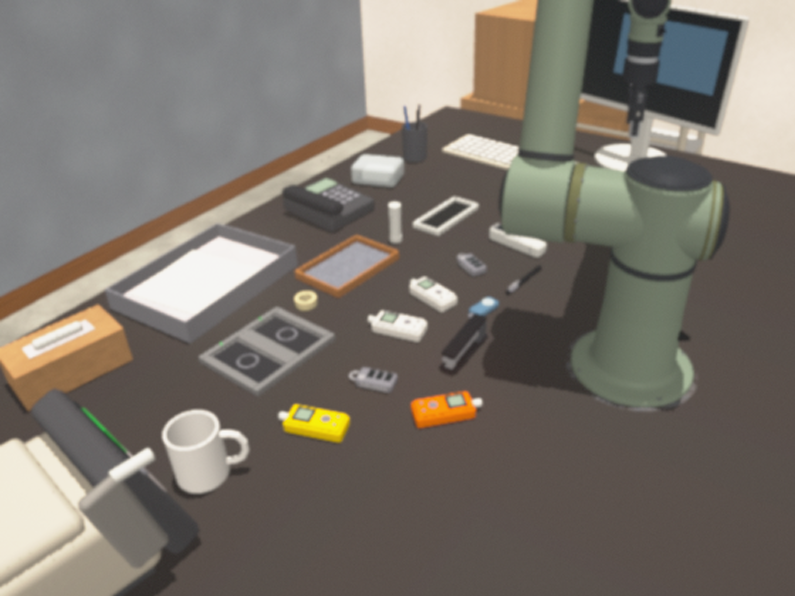

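The top view (1.42x) shows white testers at about (335,320) and (405,320). The yellow one at (173,335) and the orange one at (245,427) are look-alikes, so I leave them alone. The keys are at (250,347) and (487,328), and the thermometer is at (565,355). The dock is at (240,226), the tray at (411,201), the cradle at (583,240), the tape at (325,205) and the glue stick at (503,208). Next I take two enlarged crops to measure and confirm.

```bash
python3 -c "
from h import *
snap('top','t1.png',(160,190,420,290),3);snap('top','t2.png',(115,100,455,200),2.3)"
```

```text
(no output)
```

View pics/t1.png

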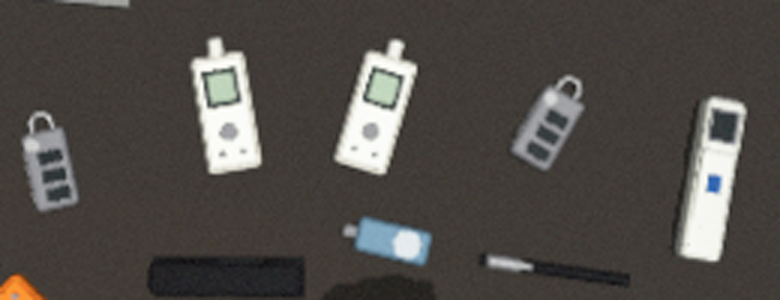

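View pics/t2.png

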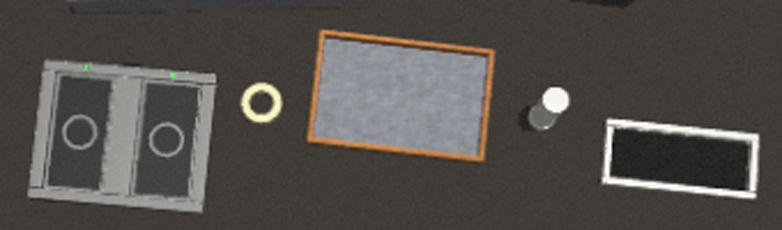

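Both plain white testers, at t1 (226,110) and (376,110), match the description: off-white, dark display, white mouthpiece. Next I work out all the poses from the corners I read off.

```bash
cat > m.py <<'E'
from h import *
def c(P,off,s): return (np.array(P,float)+.5)/s-.5+np.array(off)
T1=((160,190),3);T2=((115,100),2.3)
# front-left, front-right, rear-left, rear-right
O={'testA':([(192,60),(239,53),(212,174),(261,166)],T1,.024),
'testB':([(371,50),(417,63),(336,163),(383,174)],T1,.024),
'keyA':([(22,133),(63,126),(37,210),(78,204)],T1,.016),
'keyB':([(549,87),(583,105),(513,152),(547,170)],T1,.016),
'thermo':([(708,98),(746,101),(682,258),(719,261)],T1,.028),
'dock':([(45,60),(216,74),(28,197),(203,212)],T2,.014),
'tray':([(320,30),(494,50),(308,141),(484,160)],T2,.02),
'cradle':([(608,120),(758,135),(602,183),(755,197)],T2,.014),
'tape':([(261,103)]*4,T2,.018),'gluetop':([(556,100)]*4,T2,.095)}
for n,(P,t,z) in O.items():
    W=pix2w('top',c(P,*t),z)[:,:2]; f=W[:2].mean(0);r=W[2:].mean(0);l=W[[0,2]].mean(0);q=W[[1,3]].mean(0)
    d=f-r; print(n,W.mean(0).round(4),'ax deg %.1f'%np.degrees(np.arctan2(d[1],d[0])),'perp %.1f'%np.degrees(np.arctan2(*(l-q)[::-1])),'L %.3f W %.3f'%(np.hypot(*d),np.hypot(*(l-q))))
E
python3 m.py; python3 -c "
from h import *
from scipy.spatial.transform import Rotation as R
print(R.from_quat(observe()['ee_rot']).as_matrix().round(3))"
```

```text
testA [0.4127 0.1312] ax deg 12.6 perp 100.7 L 0.098 W 0.041
testB [0.4174 0.0031] ax deg -15.5 perp 77.3 L 0.100 W 0.041
keyA [0.3613 0.2801] ax deg 13.6 perp 100.9 L 0.067 W 0.036
keyB [ 0.4086 -0.1449] ax deg -27.9 perp 63.9 L 0.064 W 0.033
thermo [ 0.3688 -0.287 ] ax deg -8.9 perp 87.0 L 0.139 W 0.033
dock [0.5873 0.3134] ax deg -3.0 perp 86.8 L 0.159 W 0.199
tray [ 0.6429 -0.0014] ax deg -4.0 perp 85.6 L 0.129 W 0.200
cradle [ 0.5826 -0.3252] ax deg -4.2 perp 86.9 L 0.073 W 0.178
tape [0.6283 0.1575] ax deg 0.0 perp 0.0 L 0.000 W 0.000
gluetop [ 0.6254 -0.1637] ax deg 0.0 perp 0.0 L 0.000 W 0.000
[[ 0.93   0.368 -0.   ]
 [ 0.368 -0.93   0.001]
 [ 0.    -0.001 -1.   ]]
```

```bash
cat > p.py <<'E'
import sys
from h import *
from scipy.spatial.transform import Rotation as R
# usage: p.py x,y,z,yaw ...   prints per-call tool shift and roll, chained
o=observe(); p=np.array(o['tool_pos']); M=R.from_quat(o['ee_rot']).as_matrix()
print('now',p.round(4),'yaw %.1f'%np.degrees(np.arctan2(M[1,0],M[0,0])),'gap %.4f'%o['finger_gap'],'t',round(o['t'],2),'q',np.round(o['joint_pos'],2))
for a in sys.argv[1:]:
    x,y,z,w=map(float,a.split(',')); yaw=np.arctan2(M[1,0],M[0,0])
    d=(np.radians(w)-yaw+np.pi)%(2*np.pi)-np.pi
    print(a,'->',(M.T@(np.array([x,y,z])-p)).round(3),'roll %.3f'%-d)
    p=np.array([x,y,z]);M=R.from_euler('z',d).as_matrix()@M
E
python3 p.py 0.33,-0.2,.2,105 0.4127,0.1312,.12,191.7 0.4127,0.1312,.012,191.7
```

```text
now [ 0.2023 -0.5111  0.2308] yaw 21.6 gap 0.0854 t 0.2 q [-1.33  0.33 -0.19  1.05 -0.    1.44]
0.33,-0.2,.2,105 -> [ 0.233 -0.242  0.031] roll -1.456
0.4127,0.1312,.12,191.7 -> [0.299 0.166 0.08 ] roll -1.513
0.4127,0.1312,.012,191.7 -> [-0.     0.     0.108] roll -0.000
```

Emit:
{"method": "drive_tool", "body": {"motion": [{"translation":[0.03,-0.03,0.005],"roll":-0.18,"grip":1},{"translation":[0.06,-0.06,0.01],"roll":-0.36,"grip":1},{"translation":[0.09,-0.09,0.015],"roll":-0.54,"grip":1},{"translation":[0.12,-0.12,0.02],"roll":-0.72,"grip":1},{"translation":[0.15,-0.15,0.02],"roll":-0.9,"grip":1},{"translation":[0.18,-0.185,0.03],"roll":-1.08,"grip":1},{"translation":[0.21,-0.215,0.03],"roll":-1.26,"grip":1},{"translation":[0.233,-0.242,0.031],"roll":-1.44,"grip":1}]}}

```text
t: 1.2
tool_pos: [0.3303, -0.1992, 0.2002]
ee_rot: [0.612, 0.791, 0.0, 0.0]
contact_force: [-0.3, -0.4, 0.9]
finger_gap: 0.0854
gripper_force: 0.0
```

Emit:
{"method": "drive_tool", "body": {"motion": [{"translation":[0.038,0.02,0.01],"roll":-0.18,"grip":1},{"translation":[0.075,0.04,0.02],"roll":-0.36,"grip":1},{"translation":[0.112,0.06,0.03],"roll":-0.54,"grip":1},{"translation":[0.15,0.08,0.04],"roll":-0.72,"grip":1},{"translation":[0.187,0.1,0.05],"roll":-0.9,"grip":1},{"translation":[0.225,0.12,0.06],"roll":-1.08,"grip":1},{"translation":[0.262,0.14,0.07],"roll":-1.26,"grip":1},{"translation":[0.299,0.166,0.08],"roll":-1.44,"grip":1}]}}

```text
t: 2.2
tool_pos: [0.4181, 0.1312, 0.12]
ee_rot: [-0.061, 0.998, -0.0, -0.0]
contact_force: [0.2, -0.8, 0.6]
finger_gap: 0.0855
gripper_force: 0.0
```

Emit:
{"method": "drive_tool", "body": {"motion": [{"translation":[0,0,0],"roll":-0.07,"grip":1},{"translation":[0,0,0],"roll":-0.07,"grip":1},{"translation":[0,0,0],"roll":-0.07,"grip":1}]}}

```text
t: 2.58
tool_pos: [0.418, 0.1294, 0.1203]
ee_rot: [-0.092, 0.996, -0.0, -0.0]
contact_force: [0.6, 0.3, 0.3]
finger_gap: 0.0854
gripper_force: 0.0
```

```bash
python3 p.py 0.4127,0.1312,.012,191.7
```

```text
now [0.418  0.1294 0.1203] yaw -169.5 gap 0.0854 t 2.58 q [ 0.13  0.24 -0.63  0.7  -0.   -0.05]
0.4127,0.1312,.012,191.7 -> [0.005 0.003 0.108] roll -0.021
```

Emit:
{"method": "drive_tool", "body": {"motion": [{"translation":[0.005,0.003,0.03],"roll":-0.02,"grip":1},{"translation":[0.005,0.003,0.06],"roll":-0.02,"grip":1},{"translation":[0.005,0.003,0.085],"roll":-0.02,"grip":1},{"translation":[0.005,0.003,0.1],"roll":-0.02,"grip":1},{"translation":[0.005,0.003,0.106],"roll":-0.02,"grip":1},{"translation":[0.005,0.003,0.108],"roll":-0.02,"grip":1}]}}

```text
t: 3.32
tool_pos: [0.4129, 0.1315, 0.0124]
ee_rot: [-0.102, 0.995, 0.0, 0.0]
contact_force: [-0.6, 0.6, -1.1]
finger_gap: 0.0855
gripper_force: 0.0
```

Emit:
{"method": "drive_tool", "body": {"motion": [{"grip":0.4},{"grip":0.2},{"grip":0.1},{"grip":0},{"grip":-0.1},{"grip":-0.2},{"grip":-0.2},{"grip":-0.2}], "squeeze": 35}}

```text
schema error: expected keys grip, translation, roll
```

```bash
python3 -c "
from h import *
u=w2pix('side',[[.4127,.1312,.03]])[0].astype(int);print(u)
snap('side','s1.png',(u[0]-70,u[1]-60,u[0]+70,u[1]+45),5)"; python3 p.py 0.4127,0.1312,.1,191.7 0.583,0.3637,.1,176.9 .583,.3637,.021,176.9
```

```text
[281 223]
now [0.413  0.1315 0.0125] yaw -168.3 gap 0.0856 t 3.38 q [ 0.14  0.41 -0.75  0.4  -0.   -0.07]
0.4127,0.1312,.1,191.7 -> [ 0.    -0.    -0.088] roll 0.000
0.583,0.3637,.1,176.9 -> [-0.214  0.193  0.   ] roll 0.258
.583,.3637,.021,176.9 -> [0.    0.    0.079] roll 0.000
```

View pics/s1.png

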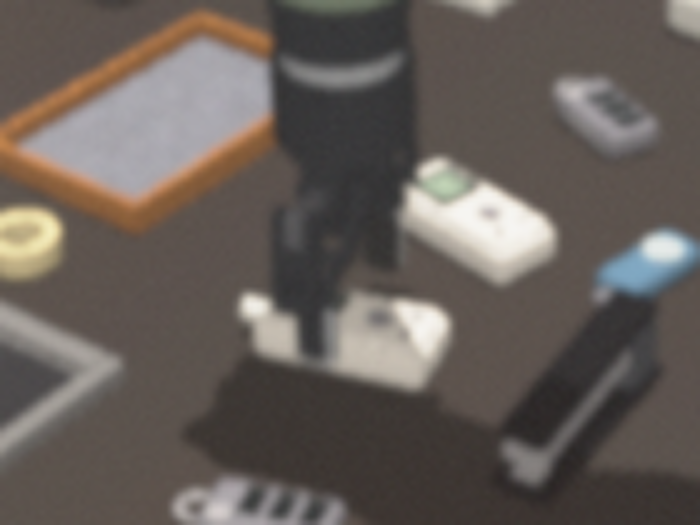

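The fingers straddle tester A correctly. I close on it.

Emit:
{"method": "drive_tool", "body": {"motion": [{"translation":[0,0,0],"roll":0,"grip":0.4},{"translation":[0,0,0],"roll":0,"grip":0.2},{"translation":[0,0,0],"roll":0,"grip":0.1},{"translation":[0,0,0],"roll":0,"grip":0},{"translation":[0,0,0],"roll":0,"grip":-0.1},{"translation":[0,0,0],"roll":0,"grip":-0.2},{"translation":[0,0,0],"roll":0,"grip":-0.2},{"translation":[0,0,0],"roll":0,"grip":-0.2}], "squeeze": 35}}

```text
t: 4.38
tool_pos: [0.413, 0.1319, 0.0128]
ee_rot: [-0.102, 0.995, 0.0, 0.0]
contact_force: [-0.1, -1.0, 5.2]
finger_gap: 0.0446
gripper_force: 35.3
```

Emit:
{"method": "drive_tool", "body": {"motion": [{"translation":[0,0,-0.01],"roll":0,"grip":-0.2},{"translation":[0,0,-0.03],"roll":0,"grip":-0.2},{"translation":[0,0,-0.06],"roll":0,"grip":-0.2},{"translation":[0,0,-0.088],"roll":0,"grip":-0.2},{"translation":[0,0,-0.088],"roll":0,"grip":-0.2}]}}

```text
t: 5.0
tool_pos: [0.4144, 0.1321, 0.1023]
ee_rot: [-0.102, 0.995, 0.0, 0.002]
contact_force: [0.8, -0.0, -1.0]
finger_gap: 0.0449
gripper_force: 36.8
```

```bash
python3 -c "
from h import *
u=w2pix('side',[[.4127,.1312,.11]])[0].astype(int);print(u)
snap('side','s2.png',(u[0]-70,u[1]-60,u[0]+70,u[1]+45),5)"; python3 p.py 0.583,0.3637,.1,176.9 .583,.3637,.021,176.9
```

```text
[280 198]
now [0.4134 0.1319 0.1011] yaw -168.2 gap 0.0444 t 5.05 q [ 0.14  0.26 -0.67  0.64 -0.   -0.07]
0.583,0.3637,.1,176.9 -> [-0.213  0.192  0.002] roll 0.259
.583,.3637,.021,176.9 -> [0.    0.    0.079] roll -0.000
```

View pics/s2.png

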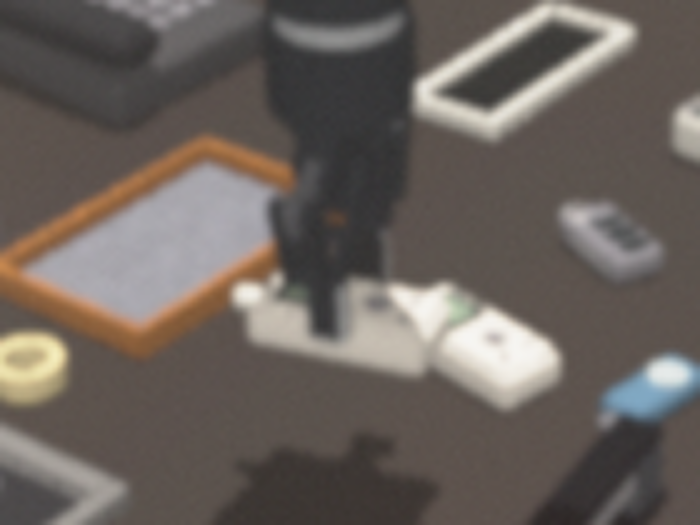

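Emit:
{"method": "drive_tool", "body": {"motion": [{"translation":[-0.035,0.032,0.002],"roll":0.05,"grip":-0.2},{"translation":[-0.08,0.072,0.002],"roll":0.1,"grip":-0.2},{"translation":[-0.12,0.108,0.002],"roll":0.15,"grip":-0.2},{"translation":[-0.16,0.144,0.002],"roll":0.2,"grip":-0.2},{"translation":[-0.195,0.176,0.002],"roll":0.24,"grip":-0.2},{"translation":[-0.213,0.192,0.002],"roll":0.259,"grip":-0.2},{"translation":[-0.213,0.192,0.002],"roll":0.259,"grip":-0.2},{"translation":[-0.213,0.192,0.002],"roll":0.259,"grip":-0.2}]}}

```text
t: 6.05
tool_pos: [0.5806, 0.362, 0.0966]
ee_rot: [0.027, 1.0, -0.001, -0.002]
contact_force: [0.5, -0.7, -1.8]
finger_gap: 0.0447
gripper_force: 36.8
```

Emit:
{"method": "drive_tool", "body": {"motion": [{"translation":[0,0,0.025],"roll":0,"grip":-0.2},{"translation":[0,0,0.05],"roll":0,"grip":-0.2},{"translation":[0,0,0.065],"roll":0,"grip":-0.2},{"translation":[0,0,0.07],"roll":0,"grip":-0.2},{"translation":[0,0,0.07],"roll":0,"grip":-0.2}]}}

```text
t: 6.68
tool_pos: [0.5822, 0.363, 0.0285]
ee_rot: [0.027, 1.0, 0.0, 0.0]
contact_force: [-0.2, 0.0, -1.0]
finger_gap: 0.0445
gripper_force: 36.8
```

```bash
python3 -c "
from h import *
snap('top','t3.png',(110,110,250,215),5)"; python3 p.py .583,.3637,.0215,176.9
```

```text
now [0.5826 0.3632 0.0291] yaw 176.9 gap 0.0449 t 6.72 q [ 0.45  0.75 -0.03  0.79 -0.    0.5 ]
.583,.3637,.0215,176.9 -> [-0.     0.     0.008] roll 0.000
```

View pics/t3.png

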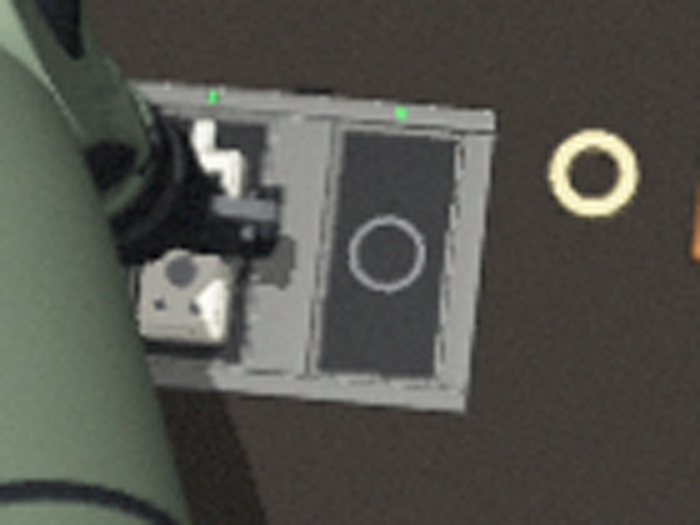

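Tester A is above the left bay and lined up with it, with room at both ends. I set it down.

Emit:
{"method": "drive_tool", "body": {"motion": [{"translation":[0,0,0.003],"roll":0,"grip":-0.2},{"translation":[0,0,0.006],"roll":0,"grip":-0.2},{"translation":[0,0,0.0075],"roll":0,"grip":-0.2},{"translation":[0,0,0.0085],"roll":0,"grip":-0.2},{"translation":[0,0,0.0085],"roll":0,"grip":-0.2}]}}

```text
t: 7.35
tool_pos: [0.5821, 0.3632, 0.0209]
ee_rot: [0.027, 1.0, 0.0, 0.0]
contact_force: [-2.0, -2.2, 6.1]
finger_gap: 0.0448
gripper_force: 37.5
```

Emit:
{"method": "drive_tool", "body": {"motion": [{"translation":[0,0,0],"roll":0,"grip":0.15},{"translation":[0,0,0],"roll":0,"grip":0.3},{"translation":[0,0,0],"roll":0,"grip":0.6},{"translation":[0,0,0],"roll":0,"grip":0.9},{"translation":[0,0,0],"roll":0,"grip":0.9}]}}

```text
t: 7.98
tool_pos: [0.5821, 0.3631, 0.0197]
ee_rot: [0.027, 1.0, 0.0, -0.0]
contact_force: [0.6, 0.0, 0.4]
finger_gap: 0.0811
gripper_force: 0.0
```

Emit:
{"method": "drive_tool", "body": {"motion": [{"translation":[0,0,-0.02],"roll":0,"grip":0.9},{"translation":[0,0,-0.05],"roll":0,"grip":0.9},{"translation":[0,0,-0.09],"roll":0,"grip":0.9},{"translation":[0,0,-0.09],"roll":0,"grip":0.9}]}}

```text
t: 8.48
tool_pos: [0.5852, 0.3647, 0.1156]
ee_rot: [0.027, 1.0, 0.002, 0.004]
contact_force: [0.4, 0.2, 0.0]
finger_gap: 0.0812
gripper_force: 0.0
```

```bash
python3 p.py .4174,.0031,.12,163.6 .4174,.0031,.012,163.6
```

```text
now [0.5852 0.3647 0.1156] yaw 176.9 gap 0.0812 t 8.47 q [0.45 0.66 0.05 0.95 0.   0.5 ]
.4174,.0031,.12,163.6 -> [ 0.148 -0.37  -0.007] roll 0.232
.4174,.0031,.012,163.6 -> [ 0.001 -0.     0.108] roll -0.000
```

Emit:
{"method": "drive_tool", "body": {"motion": [{"translation":[0.02,-0.05,-0.007],"roll":0.06,"grip":1},{"translation":[0.042,-0.105,-0.007],"roll":0.12,"grip":1},{"translation":[0.064,-0.16,-0.007],"roll":0.18,"grip":1},{"translation":[0.086,-0.215,-0.007],"roll":0.232,"grip":1},{"translation":[0.108,-0.27,-0.007],"roll":0.232,"grip":1},{"translation":[0.13,-0.325,-0.007],"roll":0.232,"grip":1},{"translation":[0.145,-0.369,-0.007],"roll":0.232,"grip":1},{"translation":[0.145,-0.369,-0.007],"roll":0.232,"grip":1}]}}

```text
t: 9.48
tool_pos: [0.4162, 0.0003, 0.1171]
ee_rot: [0.145, 0.989, -0.0, -0.0]
contact_force: [0.4, 1.1, -0.6]
finger_gap: 0.0852
gripper_force: 0.0
```

```bash
python3 -c "
from h import *
snap('top','t4.png',(115,105,335,270),3.6)"; python3 p.py .4174,.0031,.012,163.6
```

```text
now [0.4172 0.0015 0.1172] yaw 163.4 gap 0.0852 t 9.53 q [-0.17  0.21 -0.69  0.68  0.    0.11]
.4174,.0031,.012,163.6 -> [0.    0.002 0.105] roll -0.003
```

View pics/t4.png

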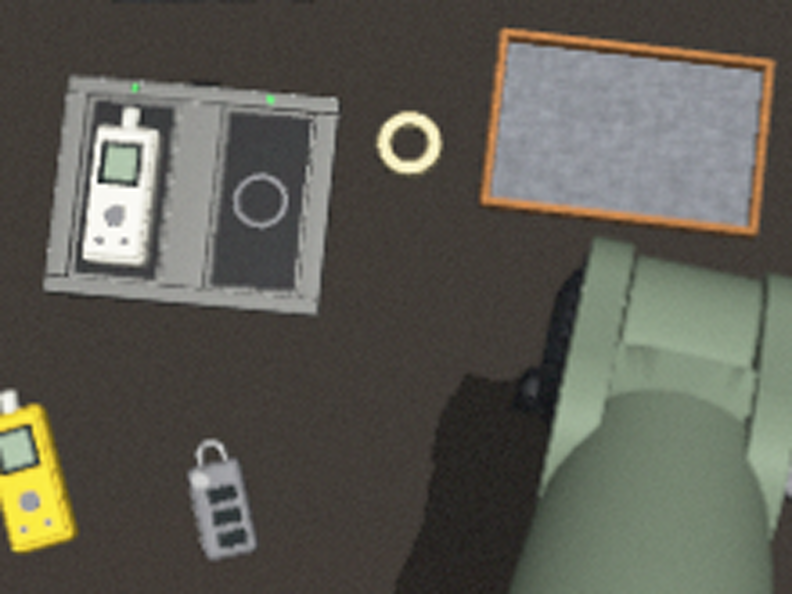

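Tester A lies flat in the left bay at about (120,190), with clear margins, and nothing else was disturbed. Next is tester B.

Emit:
{"method": "drive_tool", "body": {"motion": [{"translation":[0,0.002,0.03],"roll":0,"grip":1},{"translation":[0,0.002,0.06],"roll":0,"grip":1},{"translation":[0,0.002,0.085],"roll":0,"grip":1},{"translation":[0,0.002,0.1],"roll":0,"grip":1},{"translation":[0,0.002,0.105],"roll":0,"grip":1},{"translation":[0,0.002,0.105],"roll":0,"grip":1}]}}

```text
t: 10.28
tool_pos: [0.4183, 0.005, 0.0118]
ee_rot: [0.142, 0.99, 0.0, -0.0]
contact_force: [-0.8, -0.2, 0.7]
finger_gap: 0.0851
gripper_force: 0.0
```

Emit:
{"method": "drive_tool", "body": {"motion": [{"translation":[0,0.002,0],"roll":0,"grip":0.4},{"translation":[0,0.002,0],"roll":0,"grip":0.2},{"translation":[0,0,0],"roll":0,"grip":0.1},{"translation":[0,0,0],"roll":0,"grip":0},{"translation":[0,0,0],"roll":0,"grip":-0.1},{"translation":[0,0,0],"roll":0,"grip":-0.2},{"translation":[0,0,0],"roll":0,"grip":-0.2},{"translation":[0,0,0],"roll":0,"grip":-0.2}], "squeeze": 35}}

```text
t: 11.28
tool_pos: [0.4184, 0.0043, 0.0124]
ee_rot: [0.142, 0.99, 0.0, 0.0]
contact_force: [-1.6, 0.6, 6.8]
finger_gap: 0.0448
gripper_force: 35.2
```

Emit:
{"method": "drive_tool", "body": {"motion": [{"translation":[0,0,-0.01],"roll":0,"grip":-0.2},{"translation":[0,0,-0.03],"roll":0,"grip":-0.2},{"translation":[0,0,-0.06],"roll":0,"grip":-0.2},{"translation":[0,0,-0.088],"roll":0,"grip":-0.2},{"translation":[0,0,-0.088],"roll":0,"grip":-0.2},{"translation":[0,0,-0.088],"roll":0,"grip":-0.2}]}}

```text
t: 12.02
tool_pos: [0.4177, 0.0044, 0.0995]
ee_rot: [0.142, 0.99, 0.0, -0.0]
contact_force: [-0.7, -0.2, -1.4]
finger_gap: 0.0448
gripper_force: 36.7
```

```bash
python3 p.py .5776,.2639,.1,176.9 .5776,.2639,.03,176.9
```

```text
now [0.4177 0.0044 0.0995] yaw 163.6 gap 0.0448 t 12.03 q [-0.17  0.24 -0.71  0.63  0.    0.12]
.5776,.2639,.1,176.9 -> [-0.08   0.294 -0.001] roll -0.232
.5776,.2639,.03,176.9 -> [-0.    0.    0.07] roll -0.000
```

Emit:
{"method": "drive_tool", "body": {"motion": [{"translation":[-0.012,0.044,-0.005],"roll":-0.05,"grip":-0.2},{"translation":[-0.026,0.096,-0.005],"roll":-0.1,"grip":-0.2},{"translation":[-0.04,0.148,-0.005],"roll":-0.15,"grip":-0.2},{"translation":[-0.054,0.2,-0.005],"roll":-0.2,"grip":-0.2},{"translation":[-0.068,0.25,-0.005],"roll":-0.232,"grip":-0.2},{"translation":[-0.08,0.294,-0.001],"roll":-0.232,"grip":-0.2},{"translation":[-0.08,0.294,-0.001],"roll":-0.232,"grip":-0.2},{"translation":[-0.08,0.294,-0.001],"roll":-0.232,"grip":-0.2}]}}

```text
t: 13.02
tool_pos: [0.5761, 0.2631, 0.099]
ee_rot: [0.027, 1.0, -0.001, -0.002]
contact_force: [-0.9, -0.6, -0.7]
finger_gap: 0.0448
gripper_force: 36.7
```

Emit:
{"method": "drive_tool", "body": {"motion": [{"translation":[0,0,0.025],"roll":0,"grip":-0.2},{"translation":[0,0,0.05],"roll":0,"grip":-0.2},{"translation":[0,0,0.065],"roll":0,"grip":-0.2},{"translation":[0,0,0.07],"roll":0,"grip":-0.2},{"translation":[0,0,0.07],"roll":0,"grip":-0.2},{"translation":[0,0,0.07],"roll":0,"grip":-0.2}]}}

```text
t: 13.78
tool_pos: [0.5784, 0.2641, 0.0318]
ee_rot: [0.027, 1.0, 0.0, 0.001]
contact_force: [-0.4, -0.1, 0.3]
finger_gap: 0.0448
gripper_force: 36.7
```

```bash
python3 p.py .5776,.2639,.0205,176.9
```

```text
now [0.5784 0.2641 0.0318] yaw 176.9 gap 0.0448 t 13.78 q [ 0.31  0.66 -0.19  0.72 -0.    0.37]
.5776,.2639,.0205,176.9 -> [ 0.001 -0.     0.011] roll 0.000
```

Emit:
{"method": "drive_tool", "body": {"motion": [{"translation":[0,0,0.003],"roll":0,"grip":-0.2},{"translation":[0,0,0.006],"roll":0,"grip":-0.2},{"translation":[0,0,0.009],"roll":0,"grip":-0.2},{"translation":[0,0,0.0105],"roll":0,"grip":-0.2},{"translation":[0,0,0.011],"roll":0,"grip":-0.2},{"translation":[0,0,0.011],"roll":0,"grip":-0.2}]}}

```text
t: 14.52
tool_pos: [0.5775, 0.2639, 0.0204]
ee_rot: [0.027, 1.0, -0.0, -0.0]
contact_force: [-3.1, -0.8, 5.5]
finger_gap: 0.045
gripper_force: 37.3
```

Emit:
{"method": "drive_tool", "body": {"motion": [{"translation":[0,0,0],"roll":0,"grip":0.15},{"translation":[0,0,0],"roll":0,"grip":0.3},{"translation":[0,0,0],"roll":0,"grip":0.6},{"translation":[0,0,0],"roll":0,"grip":0.9},{"translation":[0,0,0],"roll":0,"grip":0.9}]}}

```text
t: 15.15
tool_pos: [0.5777, 0.2639, 0.0197]
ee_rot: [0.027, 1.0, -0.0, -0.0]
contact_force: [0.8, 0.0, -0.3]
finger_gap: 0.0812
gripper_force: 0.0
```

Emit:
{"method": "drive_tool", "body": {"motion": [{"translation":[0,0,-0.02],"roll":0,"grip":0.9},{"translation":[0,0,-0.05],"roll":0,"grip":0.9},{"translation":[0,0,-0.1],"roll":0,"grip":0.9},{"translation":[0,0,-0.15],"roll":0,"grip":0.9},{"translation":[0,0,-0.15],"roll":0,"grip":0.9},{"translation":[0,0,-0.15],"roll":0,"grip":0.9}]}}

```text
t: 15.9
tool_pos: [0.5774, 0.2638, 0.1695]
ee_rot: [0.027, 1.0, -0.0, -0.0]
contact_force: [-0.3, 1.0, 0.4]
finger_gap: 0.0814
gripper_force: 0.0
```

```bash
python3 p.py .45,-0.02,.16,175 .3688,-0.287,.12,171.5
```

```text
now [0.5774 0.2638 0.1695] yaw 176.9 gap 0.0814 t 15.9 q [ 0.31  0.53 -0.05  1.   -0.    0.37]
.45,-0.02,.16,175 -> [ 0.112 -0.29   0.01 ] roll 0.033
.3688,-0.287,.12,171.5 -> [ 0.058 -0.273  0.04 ] roll 0.061
```

Emit:
{"method": "drive_tool", "body": {"motion": [{"translation":[0.019,-0.048,0.005],"roll":0.01,"grip":1},{"translation":[0.041,-0.106,0.01],"roll":0.02,"grip":1},{"translation":[0.063,-0.163,0.01],"roll":0.033,"grip":1},{"translation":[0.085,-0.22,0.01],"roll":0.033,"grip":1},{"translation":[0.1,-0.26,0.01],"roll":0.033,"grip":1},{"translation":[0.112,-0.29,0.01],"roll":0.033,"grip":1}]}}

```text
t: 16.65
tool_pos: [0.4479, -0.0209, 0.1582]
ee_rot: [0.044, 0.999, 0.0, -0.002]
contact_force: [0.2, 0.6, 0.1]
finger_gap: 0.0856
gripper_force: 0.0
```

Emit:
{"method": "drive_tool", "body": {"motion": [{"translation":[0.01,-0.05,0.01],"roll":0.01,"grip":1},{"translation":[0.022,-0.105,0.02],"roll":0.02,"grip":1},{"translation":[0.034,-0.16,0.03],"roll":0.04,"grip":1},{"translation":[0.046,-0.215,0.04],"roll":0.061,"grip":1},{"translation":[0.054,-0.255,0.04],"roll":0.061,"grip":1},{"translation":[0.058,-0.273,0.04],"roll":0.061,"grip":1},{"translation":[0.058,-0.273,0.04],"roll":0.061,"grip":1},{"translation":[0.058,-0.273,0.04],"roll":0.061,"grip":1}]}}

```text
t: 17.65
tool_pos: [0.3687, -0.285, 0.1193]
ee_rot: [0.073, 0.997, 0.001, -0.0]
contact_force: [-0.4, 0.0, 1.1]
finger_gap: 0.0853
gripper_force: 0.0
```

```bash
python3 p.py .3688,-0.287,.015,171.5;python3 -c "
from h import *
snap('top','t5.png',(115,105,335,270),3.6)"
```

```text
now [ 0.3687 -0.285   0.1193] yaw 171.6 gap 0.0853 t 17.65 q [-0.82  0.29 -0.56  0.72  0.   -0.67]
.3688,-0.287,.015,171.5 -> [-0.    -0.002  0.104] roll 0.002
```

View pics/t5.png

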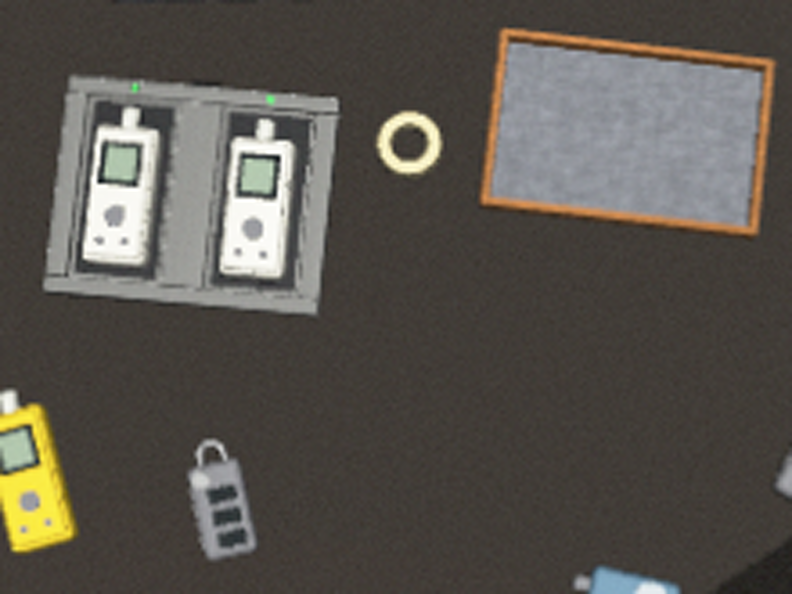

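Both testers lie flat in their own bays, at (120,190) and (255,205). I go down on the thermometer.

Emit:
{"method": "drive_tool", "body": {"motion": [{"translation":[0,-0.002,0.03],"roll":0,"grip":1},{"translation":[0,-0.002,0.06],"roll":0,"grip":1},{"translation":[0,-0.002,0.085],"roll":0,"grip":1},{"translation":[0,-0.002,0.1],"roll":0,"grip":1},{"translation":[0,-0.002,0.104],"roll":0,"grip":1},{"translation":[0,-0.002,0.104],"roll":0,"grip":1}]}}

```text
t: 18.45
tool_pos: [0.3689, -0.2879, 0.016]
ee_rot: [0.073, 0.997, 0.0, 0.0]
contact_force: [0.1, 0.4, -0.1]
finger_gap: 0.0858
gripper_force: 0.0
```

Emit:
{"method": "drive_tool", "body": {"motion": [{"translation":[0,0,0],"roll":0,"grip":0.3},{"translation":[0,0,0],"roll":0,"grip":0.1},{"translation":[0,0,0],"roll":0,"grip":-0.05},{"translation":[0,0,0],"roll":0,"grip":-0.2},{"translation":[0,0,0],"roll":0,"grip":-0.3},{"translation":[0,0,0],"roll":0,"grip":-0.4},{"translation":[0,0,0],"roll":0,"grip":-0.4},{"translation":[0,0,0],"roll":0,"grip":-0.4}], "squeeze": 35}}

```text
t: 19.45
tool_pos: [0.3687, -0.2886, 0.0162]
ee_rot: [0.074, 0.997, -0.0, 0.0]
contact_force: [-1.2, 0.8, 5.6]
finger_gap: 0.0352
gripper_force: 35.1
```

Emit:
{"method": "drive_tool", "body": {"motion": [{"translation":[0,0,-0.01],"roll":0,"grip":-0.4},{"translation":[0,0,-0.03],"roll":0,"grip":-0.4},{"translation":[0,0,-0.06],"roll":0,"grip":-0.4},{"translation":[0,0,-0.09],"roll":0,"grip":-0.4},{"translation":[0,0,-0.09],"roll":0,"grip":-0.4},{"translation":[0,0,-0.09],"roll":0,"grip":-0.4}]}}

```text
t: 20.2
tool_pos: [0.3682, -0.2883, 0.1054]
ee_rot: [0.074, 0.997, 0.0, -0.0]
contact_force: [0.3, 0.1, -1.3]
finger_gap: 0.0347
gripper_force: 35.6
```

```bash
python3 p.py .5826,-.3252,.105,86.3 .5826,-.3252,.03,86.3;python3 -c "
from h import *
snap('side','s3.png',(290,110,430,215),5)"
```

```text
now [ 0.3682 -0.2883  0.1054] yaw 171.5 gap 0.0347 t 20.2 q [-0.82  0.31 -0.58  0.68 -0.   -0.67]
.5826,-.3252,.105,86.3 -> [-0.218 -0.005  0.   ] roll 1.488
.5826,-.3252,.03,86.3 -> [-0.    -0.     0.075] roll -0.000
```

View pics/s3.png

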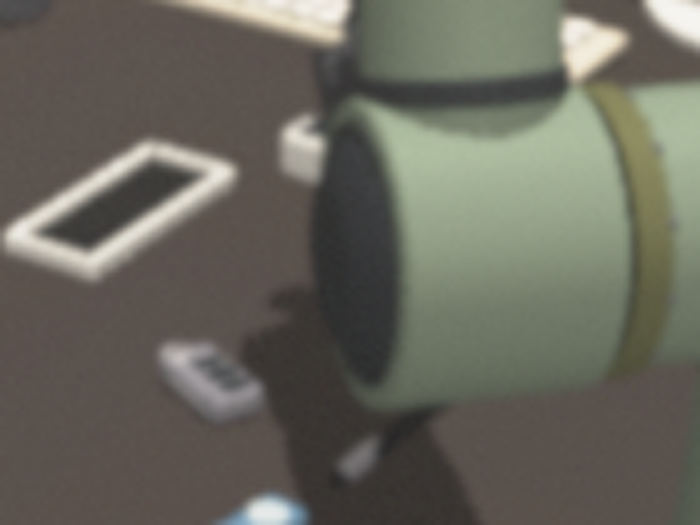

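The thermometer is lifted level; its head shows at (300,150). The arm hides the rest. I carry it to the cradle.

Emit:
{"method": "drive_tool", "body": {"motion": [{"translation":[-0.025,0,-0.01],"roll":0.17,"grip":-0.4},{"translation":[-0.055,0,-0.01],"roll":0.35,"grip":-0.4},{"translation":[-0.085,-0.002,-0.01],"roll":0.53,"grip":-0.4},{"translation":[-0.115,-0.003,-0.01],"roll":0.71,"grip":-0.4},{"translation":[-0.145,-0.004,-0.01],"roll":0.89,"grip":-0.4},{"translation":[-0.175,-0.005,-0.01],"roll":1.07,"grip":-0.4},{"translation":[-0.2,-0.005,-0.005],"roll":1.25,"grip":-0.4},{"translation":[-0.218,-0.005,0],"roll":1.4,"grip":-0.4}]}}

```text
t: 21.25
tool_pos: [0.5836, -0.3251, 0.1035]
ee_rot: [0.701, 0.714, -0.0, -0.001]
contact_force: [0.1, -0.1, -1.1]
finger_gap: 0.0351
gripper_force: 35.5
```

Emit:
{"method": "drive_tool", "body": {"motion": [{"translation":[0,0,0.01],"roll":0.088,"grip":-0.4},{"translation":[0,0,0.035],"roll":0.088,"grip":-0.4},{"translation":[0,0,0.05],"roll":0.088,"grip":-0.4},{"translation":[0,0,0.05],"roll":0.088,"grip":-0.4},{"translation":[0,0,0.05],"roll":0.088,"grip":-0.4}]}}

```text
t: 21.88
tool_pos: [0.5836, -0.3258, 0.0561]
ee_rot: [0.73, 0.684, 0.0, 0.0]
contact_force: [-0.3, -0.8, -1.7]
finger_gap: 0.0349
gripper_force: 35.5
```

```bash
python3 p.py .5826,-.3252,.032,86.3;python3 -c "
from h import *
snap('side','s4.png',(250,100,390,205),5)"
```

```text
now [ 0.5836 -0.3258  0.0561] yaw 86.3 gap 0.0349 t 21.88 q [-0.62  0.69 -0.07  0.82 -0.    1.02]
.5826,-.3252,.032,86.3 -> [ 0.001 -0.001  0.024] roll -0.000
```

View pics/s4.png

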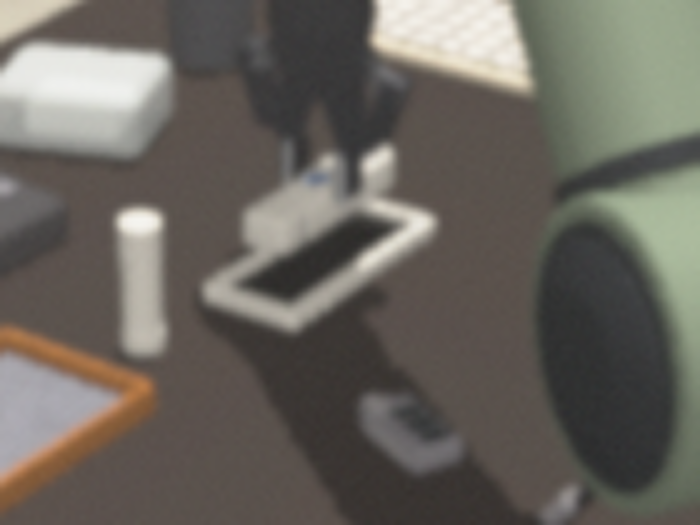

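The thermometer is over the trough and parallel to it. I lower it to touch and release.

Emit:
{"method": "drive_tool", "body": {"motion": [{"translation":[0.001,-0.001,0.012],"roll":0,"grip":-0.4},{"translation":[0.001,-0.001,0.022],"roll":0,"grip":-0.4},{"translation":[0.001,-0.001,0.028],"roll":0,"grip":-0.4},{"translation":[0.001,-0.001,0.031],"roll":0,"grip":-0.4},{"translation":[0.001,-0.001,0.033],"roll":0,"grip":-0.4},{"translation":[0.001,-0.001,0.034],"roll":0,"grip":-0.4},{"translation":[0.001,-0.001,0.034],"roll":0,"grip":-0.4}]}}

```text
t: 22.8
tool_pos: [0.5826, -0.3246, 0.0223]
ee_rot: [0.73, 0.684, 0.0, 0.0]
contact_force: [-1.9, 0.0, 2.4]
finger_gap: 0.0349
gripper_force: 35.9
```

Emit:
{"method": "drive_tool", "body": {"motion": [{"translation":[0,0,0],"roll":0,"grip":0},{"translation":[0,0,0],"roll":0,"grip":0.2},{"translation":[0,0,0],"roll":0,"grip":0.5},{"translation":[0,0,0],"roll":0,"grip":0.9},{"translation":[0,0,0],"roll":0,"grip":0.9}]}}

```text
t: 23.42
tool_pos: [0.5825, -0.3246, 0.0217]
ee_rot: [0.73, 0.684, 0.0, 0.0]
contact_force: [1.2, -0.4, -0.0]
finger_gap: 0.0813
gripper_force: 0.0
```

Emit:
{"method": "drive_tool", "body": {"motion": [{"translation":[0,0,-0.02],"roll":0,"grip":0.9},{"translation":[0,0,-0.05],"roll":0,"grip":0.9},{"translation":[0,0,-0.1],"roll":0,"grip":0.9},{"translation":[0,0,-0.15],"roll":0,"grip":0.9},{"translation":[0,0,-0.15],"roll":0,"grip":0.9},{"translation":[0,0,-0.15],"roll":0,"grip":0.9}]}}

```text
t: 24.18
tool_pos: [0.5822, -0.3244, 0.1714]
ee_rot: [0.73, 0.684, -0.0, -0.0]
contact_force: [0.4, 0.5, -0.3]
finger_gap: 0.0817
gripper_force: 0.0
```

```bash
python3 p.py .4086,-.1449,.12,153 .4086,-.1449,.006,153
```

```text
now [ 0.5822 -0.3244  0.1714] yaw 86.3 gap 0.0817 t 24.18 q [-0.62  0.58  0.06  1.05  0.    1.02]
.4086,-.1449,.12,153 -> [ 0.168 -0.185  0.052] roll -1.165
.4086,-.1449,.006,153 -> [-0.     0.     0.114] roll -0.000
```

Emit:
{"method": "drive_tool", "body": {"motion": [{"translation":[0.024,-0.026,0],"roll":-0.16,"grip":1},{"translation":[0.048,-0.052,0.01],"roll":-0.33,"grip":1},{"translation":[0.072,-0.078,0.015],"roll":-0.5,"grip":1},{"translation":[0.096,-0.104,0.02],"roll":-0.67,"grip":1},{"translation":[0.12,-0.13,0.03],"roll":-0.84,"grip":1},{"translation":[0.144,-0.157,0.04],"roll":-1.01,"grip":1},{"translation":[0.168,-0.185,0.052],"roll":-1.165,"grip":1},{"translation":[0.168,-0.185,0.052],"roll":-1.165,"grip":1}]}}

```text
t: 25.18
tool_pos: [0.4042, -0.1417, 0.1173]
ee_rot: [0.233, 0.973, 0.001, -0.004]
contact_force: [0.7, 0.1, -0.0]
finger_gap: 0.0851
gripper_force: 0.0
```

Emit:
{"method": "drive_tool", "body": {"motion": [{"translation":[0,0,0.03],"roll":0,"grip":0.8},{"translation":[0,0,0.06],"roll":0,"grip":0.8},{"translation":[0,0,0.07],"roll":0,"grip":0.8},{"translation":[0,0,0.07],"roll":0,"grip":0.8},{"translation":[0,0,0.07],"roll":0,"grip":0.8}]}}

```text
t: 25.8
tool_pos: [0.4095, -0.1454, 0.0504]
ee_rot: [0.233, 0.972, -0.0, 0.001]
contact_force: [-0.0, -0.4, 0.6]
finger_gap: 0.0768
gripper_force: 0.0
```

```bash
python3 p.py .4086,-.1449,.007,153;python3 -c "
from h import *
u=w2pix('side',[[.4086,-.1449,.03]])[0].astype(int);print(u)
snap('side','s5.png',(250,100,410,220),5)"
```

```text
now [ 0.4095 -0.1454  0.0504] yaw 153.0 gap 0.0768 t 25.8 q [-0.51  0.35 -0.72  0.5   0.   -0.04]
.4086,-.1449,.007,153 -> [ 0.001 -0.     0.043] roll 0.000
[332 180]
```

View pics/s5.png

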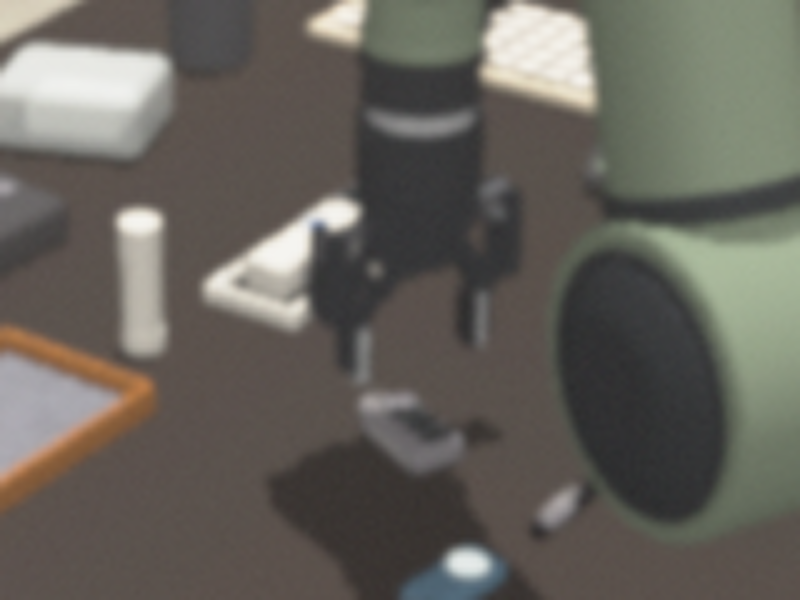

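The thermometer lies in the trough, and the fingers are over key B at (410,430). I go down and grip.

Emit:
{"method": "drive_tool", "body": {"motion": [{"translation":[0,0,0.02],"roll":0,"grip":0.8},{"translation":[0,0,0.035],"roll":0,"grip":0.8},{"translation":[0,0,0.042],"roll":0,"grip":0.8},{"translation":[0,0,0.045],"roll":0,"grip":0.8},{"translation":[0,0,0.045],"roll":0,"grip":0.8}]}}

```text
t: 26.48
tool_pos: [0.4091, -0.1451, 0.0051]
ee_rot: [0.233, 0.972, -0.0, 0.0]
contact_force: [0.6, 0.1, 0.1]
finger_gap: 0.0768
gripper_force: 0.0
```

Emit:
{"method": "drive_tool", "body": {"motion": [{"translation":[0,0,0],"roll":0,"grip":0.3},{"translation":[0,0,0],"roll":0,"grip":0.1},{"translation":[0,0,0],"roll":0,"grip":-0.05},{"translation":[0,0,0],"roll":0,"grip":-0.2},{"translation":[0,0,0],"roll":0,"grip":-0.3},{"translation":[0,0,0],"roll":0,"grip":-0.4},{"translation":[0,0,0],"roll":0,"grip":-0.4},{"translation":[0,0,0],"roll":0,"grip":-0.4}], "squeeze": 30}}

```text
t: 27.48
tool_pos: [0.4089, -0.145, 0.0052]
ee_rot: [0.233, 0.972, -0.0, 0.0]
contact_force: [-0.8, 0.3, 5.3]
finger_gap: 0.0374
gripper_force: 30.0
```

Emit:
{"method": "drive_tool", "body": {"motion": [{"translation":[0,0,-0.01],"roll":0,"grip":-0.4},{"translation":[0,0,-0.03],"roll":0,"grip":-0.4},{"translation":[0,0,-0.06],"roll":0,"grip":-0.4},{"translation":[0,0,-0.09],"roll":0,"grip":-0.4},{"translation":[0,0,-0.09],"roll":0,"grip":-0.4},{"translation":[0,0,-0.09],"roll":0,"grip":-0.4}]}}

```text
t: 28.22
tool_pos: [0.4085, -0.1447, 0.0945]
ee_rot: [0.233, 0.972, 0.0, -0.0]
contact_force: [0.6, 0.2, -0.9]
finger_gap: 0.0373
gripper_force: 30.4
```

```bash
python3 -c "
import numpy as np
from scipy.spatial.transform import Rotation as R
for y in(.04,-.04):print(R.from_euler('z',-4.2,degrees=True).apply([-.008,y,0])+[.6429,-.0014,0])"
python3 p.py .632,-.0407,.1,175.8 .632,-.0407,.012,175.8
```

```text
[0.63785101 0.03907848 0.        ]
[ 0.63199196 -0.04070667  0.        ]
now [ 0.4085 -0.1447  0.0945] yaw 153.0 gap 0.0373 t 28.23 q [-0.51  0.27 -0.67  0.63 -0.   -0.04]
.632,-.0407,.1,175.8 -> [-0.152  0.194 -0.006] roll -0.398
.632,-.0407,.012,175.8 -> [-0.     0.     0.088] roll -0.000
```

Emit:
{"method": "drive_tool", "body": {"motion": [{"translation":[-0.023,0.029,-0.015],"roll":-0.07,"grip":-0.4},{"translation":[-0.053,0.068,-0.015],"roll":-0.15,"grip":-0.4},{"translation":[-0.083,0.107,-0.015],"roll":-0.25,"grip":-0.4},{"translation":[-0.113,0.145,-0.012],"roll":-0.33,"grip":-0.4},{"translation":[-0.138,0.177,-0.008],"roll":-0.398,"grip":-0.4},{"translation":[-0.152,0.194,-0.006],"roll":-0.398,"grip":-0.4},{"translation":[-0.152,0.194,-0.006],"roll":-0.398,"grip":-0.4},{"translation":[-0.152,0.194,-0.006],"roll":-0.398,"grip":-0.4}]}}

```text
t: 29.22
tool_pos: [0.6306, -0.041, 0.0994]
ee_rot: [0.037, 0.999, 0.0, -0.002]
contact_force: [-0.3, -0.0, -0.5]
finger_gap: 0.0373
gripper_force: 30.4
```

Emit:
{"method": "drive_tool", "body": {"motion": [{"translation":[0,0,0.025],"roll":0,"grip":-0.4},{"translation":[0,0,0.05],"roll":0,"grip":-0.4},{"translation":[0,0,0.07],"roll":0,"grip":-0.4},{"translation":[0,0,0.075],"roll":0,"grip":-0.4},{"translation":[0,0,0.075],"roll":0,"grip":-0.4},{"translation":[0,0,0.075],"roll":0,"grip":-0.4}]}}

```text
t: 29.98
tool_pos: [0.6328, -0.0413, 0.0269]
ee_rot: [0.037, 0.999, -0.0, 0.001]
contact_force: [-0.8, 0.5, -0.3]
finger_gap: 0.0374
gripper_force: 30.4
```

```bash
python3 p.py .632,-.0407,.01,175.8;python3 -c "
from h import *
snap('side','s6.png',(190,120,330,225),5)"
```

```text
now [ 0.6328 -0.0413  0.0269] yaw 175.8 gap 0.0374 t 29.98 q [-0.18  0.67 -0.2   0.7  -0.   -0.11]
.632,-.0407,.01,175.8 -> [0.001 0.    0.017] roll 0.000
```

View pics/s6.png

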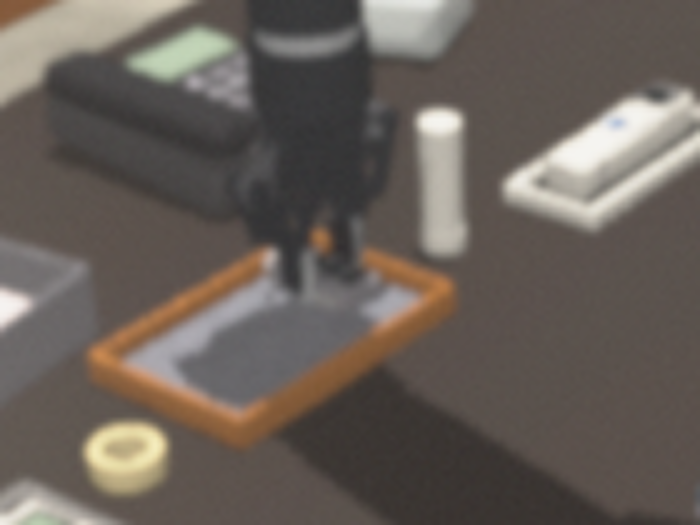

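The key is inside the tray walls and the thermometer is seated in the cradle. I lower the key and release with a limited opening.

Emit:
{"method": "drive_tool", "body": {"motion": [{"translation":[0,0,0.008],"roll":0,"grip":-0.4},{"translation":[0,0,0.012],"roll":0,"grip":-0.4},{"translation":[0,0,0.015],"roll":0,"grip":-0.4},{"translation":[0,0,0.0165],"roll":0,"grip":-0.4},{"translation":[0,0,0.0165],"roll":0,"grip":-0.4}]}}

```text
t: 30.65
tool_pos: [0.632, -0.0409, 0.0102]
ee_rot: [0.036, 0.999, -0.0, -0.0]
contact_force: [-3.8, 0.4, 7.8]
finger_gap: 0.0375
gripper_force: 31.2
```

Emit:
{"method": "drive_tool", "body": {"motion": [{"translation":[0,0,0],"roll":0,"grip":0},{"translation":[0,0,0],"roll":0,"grip":0.2},{"translation":[0,0,0],"roll":0,"grip":0.35},{"translation":[0,0,0],"roll":0,"grip":0.35}]}}

```text
t: 31.15
tool_pos: [0.6322, -0.0409, 0.0091]
ee_rot: [0.036, 0.999, 0.0, -0.0]
contact_force: [-0.4, 0.3, -0.4]
finger_gap: 0.0576
gripper_force: 0.0
```

Emit:
{"method": "drive_tool", "body": {"motion": [{"translation":[0,0,-0.02],"roll":0,"grip":0.35},{"translation":[0,0,-0.05],"roll":0,"grip":0.35},{"translation":[0,0,-0.1],"roll":0,"grip":0.35},{"translation":[0,0,-0.14],"roll":0,"grip":0.35},{"translation":[0,0,-0.14],"roll":0,"grip":0.35},{"translation":[0,0,-0.14],"roll":0,"grip":0.35}]}}

```text
t: 31.9
tool_pos: [0.6319, -0.0409, 0.1488]
ee_rot: [0.036, 0.999, 0.0, -0.0]
contact_force: [-0.5, -0.6, -1.2]
finger_gap: 0.0575
gripper_force: 0.0
```

```bash
python3 p.py .3613,.2801,.13,192.3 .3613,.2801,.005,192.3
```

```text
now [ 0.6319 -0.0409  0.1488] yaw 175.8 gap 0.0575 t 31.9 q [-0.18  0.54 -0.08  0.95  0.   -0.11]
.3613,.2801,.13,192.3 -> [0.293 0.3   0.019] roll -0.287
.3613,.2801,.005,192.3 -> [-0.    -0.     0.125] roll -0.000
```

Emit:
{"method": "drive_tool", "body": {"motion": [{"translation":[0.03,0.03,0],"roll":-0.05,"grip":0.8},{"translation":[0.07,0.07,0],"roll":-0.1,"grip":0.8},{"translation":[0.11,0.11,0],"roll":-0.15,"grip":0.8},{"translation":[0.15,0.155,0],"roll":-0.2,"grip":0.8},{"translation":[0.19,0.195,0],"roll":-0.25,"grip":0.8},{"translation":[0.23,0.235,0.005],"roll":-0.287,"grip":0.8},{"translation":[0.265,0.27,0.01],"roll":-0.287,"grip":0.8},{"translation":[0.293,0.3,0.019],"roll":-0.287,"grip":0.8}]}}

```text
t: 32.9
tool_pos: [0.3594, 0.2803, 0.1289]
ee_rot: [-0.107, 0.994, -0.0, -0.001]
contact_force: [0.2, 0.5, 0.4]
finger_gap: 0.0771
gripper_force: 0.0
```

Emit:
{"method": "drive_tool", "body": {"motion": [{"translation":[0,0,0.03],"roll":0,"grip":0.8},{"translation":[0,0,0.06],"roll":0,"grip":0.8},{"translation":[0,0,0.08],"roll":0,"grip":0.8},{"translation":[0,0,0.08],"roll":0,"grip":0.8},{"translation":[0,0,0.08],"roll":0,"grip":0.8}]}}

```text
t: 33.52
tool_pos: [0.3616, 0.2794, 0.0502]
ee_rot: [-0.107, 0.994, -0.0, -0.0]
contact_force: [0.7, 0.3, 0.0]
finger_gap: 0.077
gripper_force: 0.0
```

```bash
python3 p.py .3613,.2801,.005,192.3;python3 -c "
from h import *
u=w2pix('side',[[.3613,.2801,.03]])[0].astype(int)
snap('side','s7.png',(u[0]-70,u[1]-65,u[0]+70,u[1]+40),5)"
```

```text
now [0.3616 0.2794 0.0502] yaw -167.7 gap 0.0770 t 33.52 q [ 0.5   0.38 -0.66  0.53  0.    0.28]
.3613,.2801,.005,192.3 -> [0.    0.001 0.045] roll -0.001
```

View pics/s7.png

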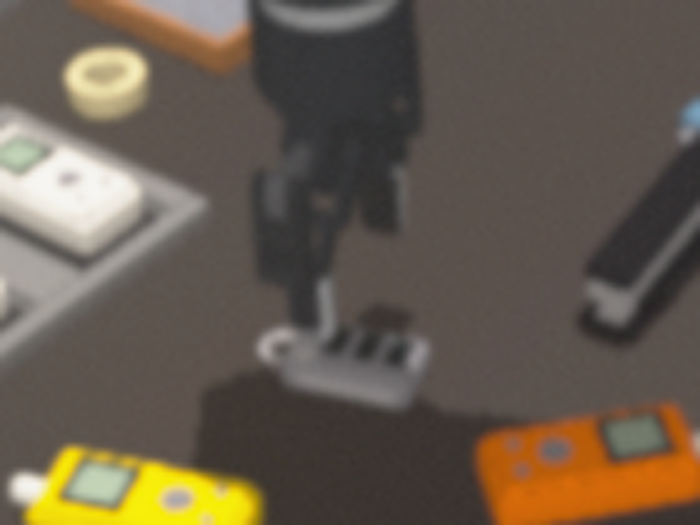

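The gripper is over the grey key at (355,365), clear of the yellow and orange testers.

Emit:
{"method": "drive_tool", "body": {"motion": [{"translation":[0,0.001,0.02],"roll":0,"grip":0.8},{"translation":[0,0.001,0.035],"roll":0,"grip":0.8},{"translation":[0,0.001,0.042],"roll":0,"grip":0.8},{"translation":[0,0.001,0.045],"roll":0,"grip":0.8},{"translation":[0,0.001,0.045],"roll":0,"grip":0.8}]}}

```text
t: 34.2
tool_pos: [0.362, 0.2807, 0.0056]
ee_rot: [-0.107, 0.994, 0.0, 0.0]
contact_force: [-0.3, -0.3, 0.6]
finger_gap: 0.077
gripper_force: 0.0
```

Emit:
{"method": "drive_tool", "body": {"motion": [{"translation":[0,0,0],"roll":0,"grip":0.3},{"translation":[0,0,0],"roll":0,"grip":0.1},{"translation":[0,0,0],"roll":0,"grip":-0.05},{"translation":[0,0,0],"roll":0,"grip":-0.2},{"translation":[0,0,0],"roll":0,"grip":-0.3},{"translation":[0,0,0],"roll":0,"grip":-0.4},{"translation":[0,0,0],"roll":0,"grip":-0.4},{"translation":[0,0,0],"roll":0,"grip":-0.4}], "squeeze": 30}}

```text
t: 35.2
tool_pos: [0.3618, 0.2807, 0.0057]
ee_rot: [-0.107, 0.994, 0.0, 0.0]
contact_force: [-0.8, -0.8, 6.1]
finger_gap: 0.0375
gripper_force: 29.6
```

Emit:
{"method": "drive_tool", "body": {"motion": [{"translation":[0,0,-0.01],"roll":0,"grip":-0.4},{"translation":[0,0,-0.03],"roll":0,"grip":-0.4},{"translation":[0,0,-0.06],"roll":0,"grip":-0.4},{"translation":[0,0,-0.1],"roll":0,"grip":-0.4},{"translation":[0,0,-0.11],"roll":0,"grip":-0.4},{"translation":[0,0,-0.11],"roll":0,"grip":-0.4}]}}

```text
t: 35.95
tool_pos: [0.3619, 0.2808, 0.1157]
ee_rot: [-0.107, 0.994, 0.0, 0.001]
contact_force: [-0.4, -0.2, -1.0]
finger_gap: 0.0372
gripper_force: 30.2
```

```bash
python3 p.py .638,.039,.115,175.8 .638,.039,.03,175.8
```

```text
now [0.3619 0.2808 0.1157] yaw -167.7 gap 0.0372 t 35.95 q [ 0.5   0.28 -0.59  0.7   0.    0.28]
.638,.039,.115,175.8 -> [-0.218 -0.295  0.001] roll 0.288
.638,.039,.03,175.8 -> [ 0.    -0.     0.085] roll -0.000
```

Emit:
{"method": "drive_tool", "body": {"motion": [{"translation":[-0.024,-0.032,-0.005],"roll":0.05,"grip":-0.4},{"translation":[-0.054,-0.073,-0.005],"roll":0.1,"grip":-0.4},{"translation":[-0.085,-0.115,-0.005],"roll":0.15,"grip":-0.4},{"translation":[-0.116,-0.157,-0.005],"roll":0.2,"grip":-0.4},{"translation":[-0.147,-0.199,-0.005],"roll":0.25,"grip":-0.4},{"translation":[-0.178,-0.241,-0.005],"roll":0.288,"grip":-0.4},{"translation":[-0.203,-0.275,0],"roll":0.288,"grip":-0.4},{"translation":[-0.218,-0.295,0.001],"roll":0.288,"grip":-0.4}]}}

```text
t: 36.95
tool_pos: [0.6374, 0.0368, 0.1114]
ee_rot: [0.038, 0.999, -0.0, -0.002]
contact_force: [-0.6, -0.2, -0.6]
finger_gap: 0.0371
gripper_force: 30.2
```

Emit:
{"method": "drive_tool", "body": {"motion": [{"translation":[0,0,0],"roll":0,"grip":-0.4},{"translation":[0,0,0.03],"roll":0,"grip":-0.4},{"translation":[0,0,0.06],"roll":0,"grip":-0.4},{"translation":[0,0,0.08],"roll":0,"grip":-0.4},{"translation":[0,0,0.085],"roll":0,"grip":-0.4},{"translation":[0,0,0.085],"roll":0,"grip":-0.4},{"translation":[0,0,0.085],"roll":0,"grip":-0.4}]}}

```text
t: 37.83
tool_pos: [0.6379, 0.0389, 0.0302]
ee_rot: [0.037, 0.999, 0.0, 0.001]
contact_force: [0.2, -0.4, -0.6]
finger_gap: 0.0374
gripper_force: 30.2
```

```bash
python3 p.py .638,.039,.0105,175.8;python3 -c "
from h import *
snap('side','s8.png',(190,120,330,225),5)"
```

```text
now [0.6379 0.0389 0.0302] yaw 175.8 gap 0.0374 t 37.83 q [-0.05  0.67 -0.18  0.72  0.    0.02]
.638,.039,.0105,175.8 -> [-0.    0.    0.02] roll -0.000
```

View pics/s8.png

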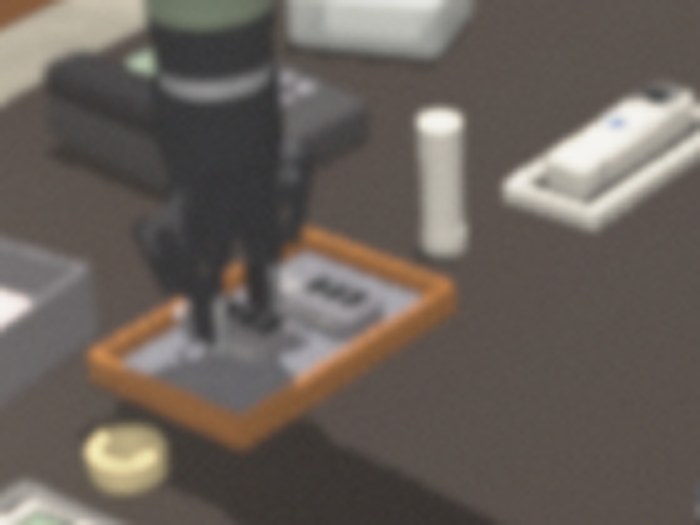

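Key B lies flat at (330,300), and key A is beside it inside the walls. I lower key A and release.

Emit:
{"method": "drive_tool", "body": {"motion": [{"translation":[0,0,0.008],"roll":0,"grip":-0.4},{"translation":[0,0,0.014],"roll":0,"grip":-0.4},{"translation":[0,0,0.017],"roll":0,"grip":-0.4},{"translation":[0,0,0.019],"roll":0,"grip":-0.4},{"translation":[0,0,0.0195],"roll":0,"grip":-0.4},{"translation":[0,0,0.0195],"roll":0,"grip":-0.4}]}}

```text
t: 38.62
tool_pos: [0.637, 0.0386, 0.0107]
ee_rot: [0.037, 0.999, -0.0, -0.0]
contact_force: [-4.5, 0.7, 7.3]
finger_gap: 0.0375
gripper_force: 31.0
```

Emit:
{"method": "drive_tool", "body": {"motion": [{"translation":[0,0,0],"roll":0,"grip":0},{"translation":[0,0,0],"roll":0,"grip":0.2},{"translation":[0,0,0],"roll":0,"grip":0.35},{"translation":[0,0,0],"roll":0,"grip":0.35}]}}

```text
t: 39.12
tool_pos: [0.6374, 0.0386, 0.0096]
ee_rot: [0.037, 0.999, 0.0, -0.0]
contact_force: [0.4, -0.3, 0.2]
finger_gap: 0.0577
gripper_force: 0.0
```

Emit:
{"method": "drive_tool", "body": {"motion": [{"translation":[0,0,-0.02],"roll":0,"grip":0.35},{"translation":[0,0,-0.05],"roll":0,"grip":0.35},{"translation":[0,0,-0.1],"roll":0,"grip":0.35},{"translation":[0,0,-0.15],"roll":0,"grip":0.35},{"translation":[0.05,0,-0.15],"roll":0,"grip":0.35},{"translation":[0.1,0,-0.15],"roll":0,"grip":0.35},{"translation":[0.15,0,-0.15],"roll":0,"grip":0.35},{"translation":[0.2,0,-0.15],"roll":0,"grip":0.35}]}}

```text
t: 40.12
tool_pos: [0.4363, 0.0535, 0.1598]
ee_rot: [0.037, 0.999, 0.0, 0.0]
contact_force: [0.5, -0.6, 0.5]
finger_gap: 0.0574
gripper_force: 0.0
```

Emit:
{"method": "drive_tool", "body": {"motion": [{"translation":[0,0,0],"roll":0,"grip":0.35},{"translation":[0,0,0],"roll":0,"grip":0.35},{"translation":[0,0,0],"roll":0,"grip":0.35},{"translation":[0,0,0],"roll":0,"grip":0.35}]}}

```text
t: 40.62
tool_pos: [0.4389, 0.0532, 0.1597]
ee_rot: [0.037, 0.999, -0.0, 0.0]
contact_force: [0.4, 0.1, 0.6]
finger_gap: 0.0577
gripper_force: 0.0
```

```bash
python3 -c "
from h import *
snap('top','t9.png',(115,100,455,280),2.3);print(observe()['t'],observe()['qd'])"
```

```text
40.675 [ 0.00066058 -0.00444461 -0.0071621   0.00190256  0.00051566 -0.00067699]
```

View pics/t9.png

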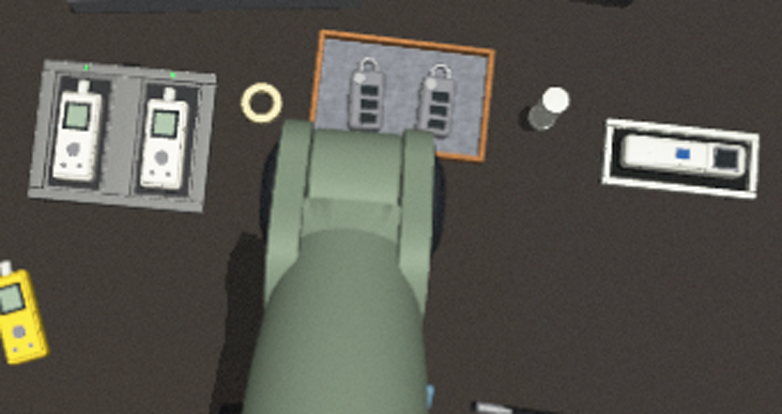

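Everything is in place: testers at (78,130) and (163,138), keys at (367,100) and (437,105), thermometer at (683,155). The tape at (261,103) and the glue stick at (550,105) have not moved. I hand in.

```bash
python3 -c "
from h import *
print(hand_in())"
```

```text
the job is handed in; nothing more can be done
None
```

The job is done and handed in at about 41 s: both testers lie in their own bays, the thermometer is in the cradle, both keys lie flat side by side in the tray, and the tape, glue stick and coloured testers are untouched.

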